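Close the sharps box to its temporary notch

TASK

Without picking anything up, push the used syringe off the landing tray of the sharps box with the fingertips so that it drops through the opening into the box. Then push the sliding shutter by its cross grip across the opening until it clicks into the first notch, the temporary closure, and leave it there: do not force it on towards the final lock. The vial, the tape roll and the carton beside the box stay where they are.

Things in the scene. Friction and masses are not known exactly. Their poses are not given: they have to be found in the camera images.
- sharps_box: yellow counter-top sharps box, white lid, 208 x 310 x 118 mm over all, held fast in a steel bracket (200 x 350 mm) on the worktop. Origin: centre of its underside; z up; y along its length, from the parked shutter towards the landing tray; yaw within 0.35 rad. Flat lid top at z = 108 mm. Rails at |x| = 92 to 99 mm from y = -152 to 82 mm, 118 mm high. Inside 180 x 280 mm, floor 6 mm up
- opening (a point): centre of the opening in the lid, at the lid's top; box frame (0, 7.5, 108) mm. The opening runs from y = -34 to 49 mm and x = -71 to 71 mm of the box frame
- landing_tray (a point): middle of the flat landing tray at the +y end of the lid, at its top face; box frame (0, 102, 108) mm. It runs from the opening's edge at y = 49 to the end of the lid at y = 155 mm, with no wall at that end; kerbs 4 mm high at |x| = 98 mm; rail end tabs at y = 79 to 84 mm reach in to |x| = 80 mm, 8 mm high
- shutter (a joint): travel of the grey shutter along box +y, m: 0 parked (starts at 0 to 0.018), 0.100 first notch (temporary closure), 0.120 end of final lock. It slides with about 2 N; at 0.087 to 0.092 a low hump takes about 6 N; past its crest at 0.093 the force drops away and the shutter springs forward into the notch, resting at 0.097 to 0.102. Then a higher hump (about 14 N, crest 0.109) bars the way
- shutter_grip (a point): top centre of the cross grip on the shutter: an upright bar 70 mm long (box x), 10 mm thick (box y), its top 129 mm and its foot (top of the 4 mm shutter plate) 113 mm above the worktop. The plate is 156 mm wide and reaches 52 mm before and behind the bar. At the first notch its leading edge stands 8 mm past the opening's edge. Push the bar's -y face towards +y
- syringe: used syringe with capped needle, 104 mm long (its own y axis), 8 mm high, 17 mm finger flange, about 14 g, loose, lying flat on the landing tray across the box (along box x within 0.25 rad); origin: middle of its underside
- vial: small glass vial, 25 mm across, 50 mm high, standing loose on the worktop beyond the tray end of the box; origin: centre of its foot
- tape_roll: roll of tape, 59 mm across, 25 mm high, loose on the worktop beyond the tray end of the box; origin: centre of its underside
- needle_carton: closed carton, 106 x 78 x 30 mm, loose on the worktop behind the box; origin: centre of its underside

How it is judged:
By the outcome, as a careful person would: the job done as asked, in the order asked, and still so for the second after the job is handed in, with the robot touching nothing.
It also fails if it takes over 54 s, if anything falls off the work surface, if the arm or the gripper's body presses on something with over 40 N, if the wrist force passes 120 N, or if a joint passes its speed limit or range.

ROBOT

A 6-joint arm with a two-finger parallel gripper is mounted at the origin on a cart in front of the work surface, level with it; the furniture and walls round the work are solid. World frame = base frame: x ahead of the robot, y to its left, z up, the work surface at z = 0. Lengths are in m, angles in rad, forces in N, time in s.
With the tool pointing down it reaches from about 0.375 to 0.9 m from the base axis. Payload 3.1 kg.
Tool frame: the origin (TCP) lies on the centre line of the jaws, within the pads' length; the fingertips stand 25 mm ahead of it and the grasp point (between the pads) lies 6 mm ahead of it (ctrl.finger_overhang is the distance from the TCP to the fingertips, in m); z points along the fingers, y is the line along which they close (so a half turn about z gives the same grasp; the last joint's range is limited). The gripper opens to 85 mm and grips with 20 to 120 N. Pads are 22 mm wide; open, the fingers measure 114 mm over their backs; the gripper's body (76 mm by 85 mm) begins 54 mm behind the grasp point. The pads swing forward as they close: fully open they stand 13 mm farther back than shut.
Start: joints at [-1.282, 0.527, 1.433, -0, 1.181, -0.178], TCP at [0.281, -0.558, 0.256] pointing down, gripper open.
Joint ranges: [-3.08, 3.08], [-0.75, 2.2], [0.22, 2.44], [-1.43, 4.57], [0, 2.65], [-2.85, 2.85]. Speed limits (rad/s): [2.79, 2.79, 3.14, 3.14, 3.14, 3.14].

INTERFACE

Orientations are given as a 3x3 rotation matrix whose columns are the frame's x, y, z axes.
In Python, from workcell import ctrl gives the robot as it stands. Calls block until the motion is done:
- ctrl.move_pose(position, orientation): joint-space move of the TCP to a pose.
- ctrl.move_straight(position, orientation=None, feed=0.15): straight line of the TCP; orientation=None keeps the orientation; feed is the mean speed in m/s.
- ctrl.move_joints(angles): joint-space move.
- ctrl.gripper_to(opening): finger opening in m; the grip force is fixed at half the most; returns when the fingers have stopped.
- ctrl.sleep(seconds).
- ctrl.inverse_kinematics(position, orientation): joint angles nearest the present ones, or None.
- ctrl.read_state(): the state.
- ctrl.get_image(name): name is "scene" or "top" or "wrist"; returns (picture, depth): 480x640x3 uint8, red, green, blue; 480x640 float32, m along the optical axis (not along the pixel's ray), 0 where there is no reading.
- ctrl.camera_params(name): a dict with "camera_matrix" (3x3 intrinsics, pixels), "extrinsics" (4x4, takes a point from camera to world coordinates). Camera axes: x right, y up, looking along -z (the intrinsics and any distortion apply to the point x, -y, -z); pixel columns grow to the right and rows downward; lengths in m; the calibration is good to about 2 mm. A picture is of the moment at which its call begins: read the wrist's pose just before it. camera_params takes no time and is no camera call; for the wrist camera it gives the pose at the moment of the call.
A pose or a line that the arm cannot do raises ctrl.IKError and nothing moves.
- ctrl.hand_in(): hands the job in; it is judged then, once.
Trained networks look in the newest picture that a camera, given by its name, has taken for a name from the list of things; names that differ only in an ending like _2 or _b are one class to them, and where a whole thing is asked for, a point or a joint stands for the part that bears it (a point fixed in the world has none). Each returns a list of dicts, best first, with "conf" (0 to 1); they miss things now and then, are a little off and sometimes report something else, mostly with a low value. They report only what shows in the picture. A call takes as long as a camera call.
- ctrl.search_frame(camera, query): "centre" ([column, row] in pixels, amid what is visible of it).
- ctrl.regions_of(camera, query): "region" (480x640 bool, what is visible of it) and "centre" ([column, row] in pixels, amid what is visible of it).
- ctrl.pinpoint(camera, query): "centre" ([column, row] in pixels: a listed point, or the origin of a listed thing).
The state is a dict: "clock": time; "qpos": joint angles; "qvel": joint speeds; "effort": joint torques, N m; "tcp_pos": TCP position; "orientation": TCP orientation; "force": force on the tool from outside, world axes, zero at the start; "ft_torque": the same for the moment, N m; "grip_width": finger opening in m; "grasp_force": force on a finger pad.
Only numpy, scipy, OpenCV 4.12 (cv2) and the standard library are available. Lean on these libraries where they do the work, as an engineer would, in place of code of your own. Each camera call takes 0.05 s, during which the arm holds its last target. There are 200 camera calls.

## Working session

There is one attempt and no reset: what is moved stays moved. The work goes in short steps, each a Python script; the robot and the scene stay as the last script left them, time stands still between calls to the robot, and variables do not carry over. Pictures are saved under pics/ and viewed, at most 10 in all, crops included, and the job is handed in when it is done.

```bash
mkdir -p pics; cat > h.py <<'E'
import numpy as np, cv2
from workcell import ctrl
def world(cam,px,depth,p=None):
    p=p or ctrl.camera_params(cam); K=np.array(p["camera_matrix"]);T=np.array(p["extrinsics"])
    c,r=px; z=depth
    return (T@np.array([(c-K[0,2])/K[0,0]*z,-(r-K[1,2])/K[1,1]*z,-z,1]))[:3]
def onplane(cam,px,h,p=None):
    a=world(cam,px,0.,p);b=world(cam,px,1.,p);return a+(b-a)*(h-a[2])/(b[2]-a[2])
E
python3 - <<'E'
from h import *
print({k:v for k,v in ctrl.camera_params("top").items()})
for cam in("top","scene"):
    im,d=ctrl.get_image(cam); cv2.imwrite(f"pics/{cam}0.png",im[:,:,::-1])
    H=dict(sharps_box=0,opening=.108,landing_tray=.108,shutter_grip=.129,syringe=.108,vial=0,tape_roll=0,needle_carton=0)
    for n,h in H.items():
        for q in ctrl.pinpoint(cam,n)[:2]: print(cam,n,round(q["conf"],2),np.round(q["centre"]),onplane(cam,q["centre"],h).round(4))
print(ctrl.read_state()["clock"])
E
```

```text
{'camera_matrix': array([[570.4347965 ,   0.        , 308.74256793],
       [  0.        , 570.4347965 , 237.11957809],
       [  0.        ,   0.        ,   1.        ]]), 'extrinsics': array([[-0.0129526 ,  0.98995971, -0.14075508,  0.42523423],
       [-0.99990599, -0.01345694, -0.00263183,  0.03025749],
       [-0.00449954,  0.14070776,  0.99004095,  1.1448457 ],
       [ 0.        ,  0.        ,  0.        ,  1.        ]])}
top sharps_box 0.55 [370. 258.] [ 0.5438 -0.089   0.    ]
top opening 0.85 [372. 246.] [ 0.5547 -0.0819  0.108 ]
top landing_tray 0.82 [322. 258.] [0.5331 0.0095 0.108 ]
top shutter_grip 0.59 [419. 240.] [ 0.5617 -0.1644  0.129 ]
top syringe 0.49 [323. 256.] [0.5382 0.008  0.108 ]
top vial 0.63 [266. 306.] [0.4495 0.1205 0.    ]
top tape_roll 0.83 [257. 260.] [0.5426 0.138  0.    ]
top needle_carton 0.87 [377. 169.] [ 0.7281 -0.1084  0.    ]
scene sharps_box 0.92 [368. 244.] [ 0.5517 -0.0857  0.    ]
scene opening 0.9 [370. 201.] [ 0.5485 -0.0765  0.108 ]
scene landing_tray 0.77 [354. 234.] [0.5339 0.0188 0.108 ]
scene shutter_grip 0.93 [384. 163.] [ 0.563  -0.1677  0.129 ]
scene syringe 0.81 [353. 230.] [0.5387 0.0109 0.108 ]
scene syringe 0.42 [371. 200.] [ 0.5477 -0.0776  0.108 ]
scene vial 0.97 [370. 340.] [0.4531 0.1221 0.    ]
scene tape_roll 0.87 [316. 325.] [0.5435 0.1343 0.    ]
scene needle_carton 0.62 [290. 211.] [ 0.7351 -0.1078  0.    ]
0.9
```

View pics/top0.png

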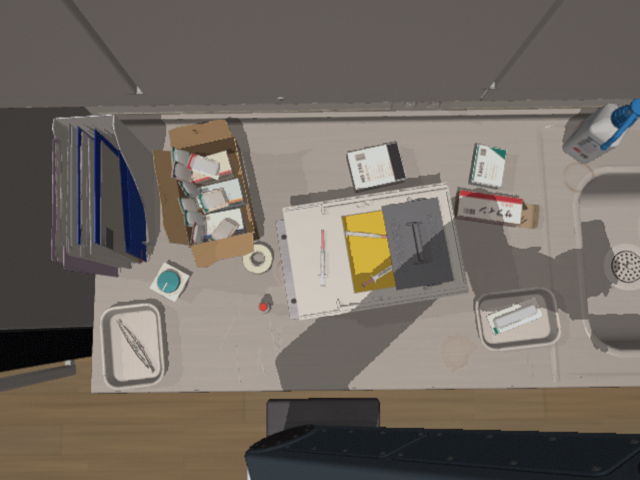

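View pics/scene0.png

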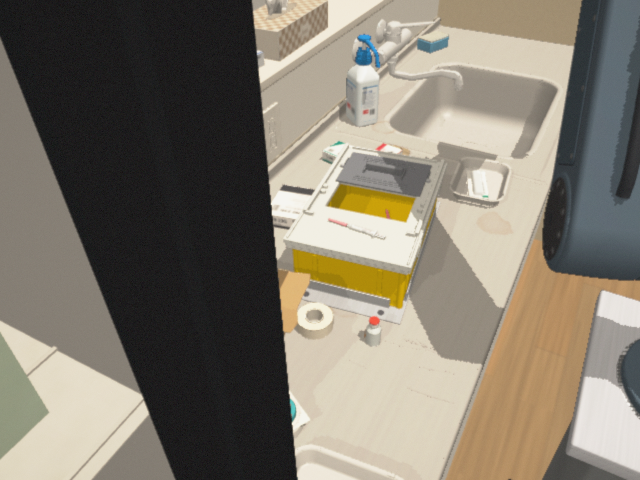

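The top view shows the tray at about (322,258), the syringe along column 323 (rows 231–284), the shutter bar at (418,241), and the vial, roll and carton clear of the lid. Next I fit the lid outline, bar and syringe.

```bash
cat > fit.py <<'E'
from h import *
def cloud(cam):
    p=ctrl.camera_params(cam); im,d=ctrl.get_image(cam); r,c=np.mgrid[:480,:640]
    K=np.array(p["camera_matrix"]);T=np.array(p["extrinsics"])
    P=np.stack([(c-K[0,2])/K[0,0]*d,-(r-K[1,2])/K[1,1]*d,-d],-1)@T[:3,:3].T+T[:3,3]
    P[d==0]=np.nan; return im,P
E
python3 - <<'E'
from fit import *
im,P=cloud("top")
m=(P[...,2]>.098)&(P[...,2]<.126)&(abs(P[...,0]-.55)<.2)&(abs(P[...,1]+.075)<.2)
n,l,st,_=cv2.connectedComponentsWithStats(m.astype(np.uint8)); k=1+st[1:,4].argmax(); Q=P[l==k]
(c,s,a)=cv2.minAreaRect((Q[:,:2]*1000).astype(np.float32)); print("lid rect",c,s,a,np.nanmedian(Q[:,2]))
for n,h in(("shutter_grip",.129),("syringe",.112)):
  for cam in("top","scene"):
    if cam=="scene": ctrl.get_image(cam)
    else: ctrl.get_image("top")
    for q in ctrl.regions_of(cam,n)[:1]:
        v,u=np.nonzero(q["region"]); W=np.array([onplane(cam,(a,b),h)[:2] for a,b in zip(u,v)])*1000
        print(n,cam,q["conf"],len(u),cv2.minAreaRect(W.astype(np.float32)))
hi=(P[...,2]>.121)&(P[...,2]<.14)&(abs(P[...,0]-.562)<.06)&(abs(P[...,1]+.165)<.03)
Q=P[hi];print("bar",len(Q), cv2.minAreaRect((Q[:,:2]*1000).astype(np.float32)),Q.mean(0))
print(ctrl.finger_overhang,ctrl.read_state()["orientation"].round(3))
E
```

```text
lid rect (547.14404296875, -86.45587158203125) (209.4552001953125, 311.09039306640625) 8.262666702270508 0.11096946728334078Traceback (most recent call last):
  File "<stdin>", line 11, in <module>
  File "h.py", line 8, in onplane
    a=world(cam,px,0.,p);b=world(cam,px,1.,p);return a+(b-a)*(h-a[2])/(b[2]-a[2])
                           ~~~~~^^^^^^^^^^^^^
  File "h.py", line 4, in world
    p=p or ctrl.camera_params(cam); K=np.array(p["camera_matrix"]);T=np.array(p["extrinsics"])
           ~~~~~~~~~~~~~~~~~~^^^^^
ValueError: time passes only in moves, steps and waits
```

```bash
cat >> fit.py <<'E'
YAW=np.deg2rad(8.26); C=np.array([.5471,-.0865])
B=np.array([[np.cos(YAW),-np.sin(YAW)],[np.sin(YAW),np.cos(YAW)]])
tobox=lambda w:(np.asarray(w)[...,:2]-C)@B
def toworld(x,y,z): return np.r_[C+B@np.array([x,y]),z]
E
python3 - <<'E'
from fit import *
im,P=cloud("top")
for n,h in(("shutter_grip",.129),("syringe",.112)):
  for cam in("top","scene"):
    ctrl.get_image(cam); p=ctrl.camera_params(cam)
    for q in ctrl.regions_of(cam,n)[:1]:
        v,u=np.nonzero(q["region"]); W=tobox(np.array([onplane(cam,(a,b),h,p) for a,b in zip(u,v)]))*1000
        print(n,cam,round(q["conf"],2),len(u),cv2.minAreaRect(W.astype(np.float32)),W.min(0),W.max(0))
hi=(P[...,2]>.121)&(P[...,2]<.14)&(abs(P[...,0]-.562)<.06)&(abs(P[...,1]+.165)<.03)
Q=tobox(P[hi])*1000;print("bar",len(Q),Q.min(0),Q.max(0),Q.mean(0))
s=ctrl.read_state();print(ctrl.finger_overhang,np.array(s["orientation"]).round(3),s["clock"])
E
```

```text
shutter_grip top 0.76 4905 ((-1.3637237548828125, -74.50050354003906), (103.37909698486328, 166.75790405273438), 89.99810791015625) [ -84.74267515 -126.19190996] [ 82.01523557 -22.81000911]
shutter_grip scene 0.94 2746 ((-3.8536911010742188, -52.39582443237305), (106.33226776123047, 164.7534942626953), 89.99455261230469) [ -86.23037463 -105.5597831 ] [78.52312302  0.7768829 ]
syringe top 0.7 151 ((-0.3899078369140625, 96.9598388671875), (7.283239364624023, 96.86861419677734), 80.78221893310547) [-48.19697325  89.22094239] [ 47.42214131 106.47450004]
syringe scene 0.82 149 ((-8.19343376159668, 95.67536926269531), (14.381743431091309, 79.16157531738281), 74.27680969238281) [-47.27343633  90.28091651] [ 31.85497928 109.07971257]
bar 258 [-37.47441406 -91.0068036 ] [ 36.6729747  -62.97514888] [ -0.37293094 -76.97949423]
0.025 [[ 0.893  0.45  -0.   ]
 [ 0.45  -0.893  0.   ]
 [ 0.    -0.    -1.   ]] 1.5
```

```bash
cat >> fit.py <<'E'
def R(ang,flip=1):  # tool y along world angle ang, z down
    y=flip*np.array([np.cos(ang),np.sin(ang),0]); z=np.array([0,0,-1.]); return np.column_stack([np.cross(y,z),y,z])
def F(): return np.array(ctrl.read_state()["force"])
def fb(): return B.T@F()[:2]
def descend(x,y,z0,Rm,zmin,step=.002,thr=2.):
    f0=F()[2]; z=z0
    while z>zmin:
        z-=step; ctrl.move_straight(toworld(x,y,z),Rm,feed=.04)
        if F()[2]-f0>thr: return z
    return None
E
python3 - <<'E'
from fit import *
a=YAW-np.deg2rad(9.2)
tgt=toworld(0,.132,.17)
for f in(1,-1):
    q=ctrl.inverse_kinematics(tgt,R(a,f)); q2=ctrl.inverse_kinematics(toworld(0,-.11,.15),R(YAW,f)); print(f,None if q is None else np.round(q,2),None if q2 is None else np.round(q2,2))
E
```

```text
1 [-0.13  0.53  1.75 -0.    0.86 -0.11] [-0.52  0.63  1.6  -0.    0.92 -0.67]
-1 None [-0.52  0.63  1.6  -0.    0.92  2.48]
```

```bash
python3 - <<'E'
from fit import *
a=YAW-np.deg2rad(9.2)
ctrl.gripper_to(.04)
ctrl.move_pose(toworld(0,.132,.25),R(a))
ctrl.move_straight(toworld(0,.132,.142),R(a),feed=.2)
z=descend(0,.132,.142,R(a),.122)
s=ctrl.read_state();print("touch",z,s["tcp_pos"],F().round(1),s["grip_width"],s["clock"])
ctrl.move_straight(toworld(0,.132,(z or .135)+.0025),R(a))
im,d=ctrl.get_image("wrist");cv2.imwrite("pics/w1.png",im[:,:,::-1])
print(ctrl.read_state()["clock"])
E
```

```text
touch 0.12999999999999998 [0.52827538 0.04411981 0.13154526] [-3.9 -0.7 11.6] 0.03988729611959529 6.5167
6.8167
```

View pics/w1.png

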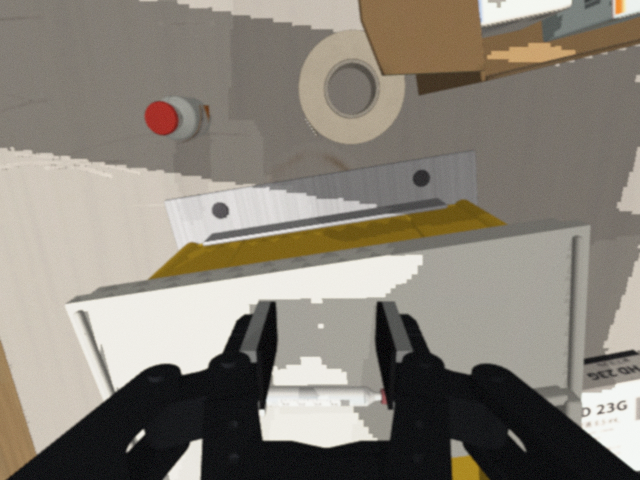

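The fingertips stand on the tray, just beyond the syringe (row 395) and parallel to it. Now I push.

```bash
python3 - <<'E'
from fit import *
a=YAW-np.deg2rad(9.2); z=.1335
f0=fb()
for i,y in enumerate((.112,.092,.075,.06,.048,.038)):
    ctrl.move_straight(toworld(0,y,z),R(a+(YAW-a)*min(1,max(0,i)/3)),feed=.06); print(y,(fb()-f0).round(2),F()[2].round(1))
ctrl.move_straight(toworld(0,.038,.2),feed=.2)
im,d=ctrl.get_image("wrist");cv2.imwrite("pics/w2.png",im[:,:,::-1])
print(ctrl.read_state()["clock"])
E
```

```text
0.112 [-0.12  0.95] -0.7
0.092 [0.62 0.88] -0.6
0.075 [ 0.36 -0.17] -1.1
0.06 [-1.18  0.67] 0.1
0.048 [ 0.05 -0.06] -0.1
0.038 [ 0.47 -0.27] -0.0
9.8167
```

View pics/w2.png

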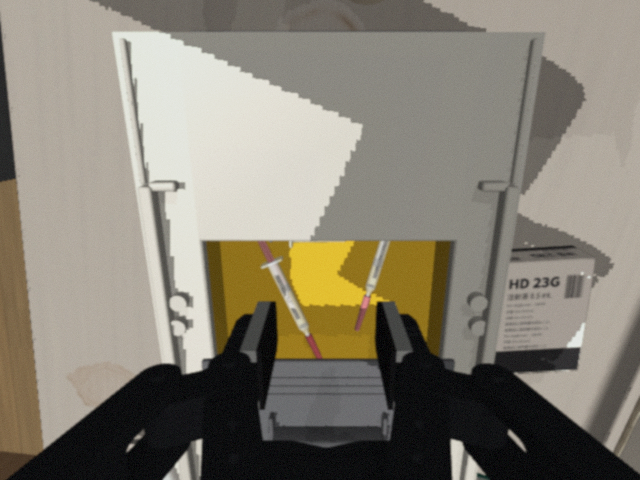

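```bash
python3 - <<'E'
from fit import *
ctrl.gripper_to(.02)
ctrl.move_straight(toworld(0,-.115,.2),R(YAW),feed=.2)
im,d=ctrl.get_image("wrist")
im2,d=ctrl.get_image("top")
a=im; b=cv2.resize(im2[180:340,260:480],(800,582))
cv2.imwrite("pics/w3.png",np.vstack([cv2.resize(im,(400,300)),cv2.resize(b,(400,291))])[:,:,::-1])
for n in("shutter_grip","opening","syringe","landing_tray"):
    for q in ctrl.pinpoint("top",n)[:3]: print(n,round(q["conf"],2),np.round(q["centre"]))
s=ctrl.read_state();print(s["clock"],s["grip_width"],s["tcp_pos"])
E
```

```text
shutter_grip 0.57 [418. 240.]
opening 0.91 [371. 246.]
opening 0.61 [319. 256.]
opening 0.15 [257. 262.]
syringe 0.7 [356. 256.]
landing_tray 0.56 [323. 262.]
11.3667 0.020301915278105927 [ 0.56361038 -0.19932238  0.20011356]
```

View pics/w3.png

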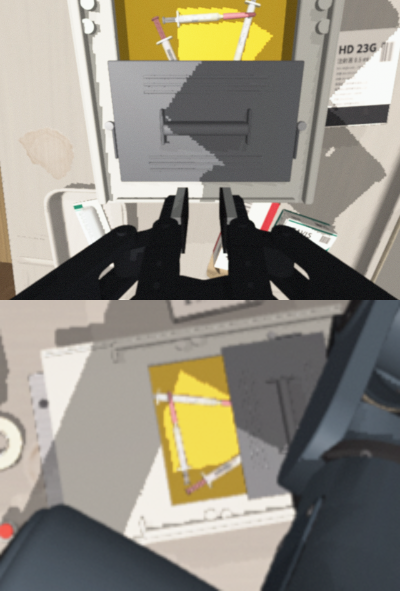

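Three syringes now lie in the opening and the tray is empty. Next comes the shutter.

```bash
python3 - <<'E'
from fit import *
im,P=cloud("top")
W=P[247:268,350:362].reshape(-1,3); print("height around syringe max",np.nanmax(W[:,2]))
Z=.1435
ctrl.move_straight(toworld(0,-.115,Z),R(YAW),feed=.12)
f0=fb(); print("F",F().round(2)); y=-.115; c=None
while y<-.08:
    y+=.002; ctrl.move_straight(toworld(0,y,Z),R(YAW),feed=.05); f=(fb()-f0).round(2)
    if f[1]<-1.2: c=y;break
s=ctrl.read_state();print("contact",c,f,F().round(1),tobox(s["tcp_pos"]).round(4),s["tcp_pos"][2],s["clock"])
if c:
    ctrl.move_straight(toworld(0,c+.06,Z),R(YAW),feed=.06)
    s=ctrl.read_state();print((fb()-f0).round(2),F().round(1),tobox(s["tcp_pos"]).round(4),s["clock"])
    im,P=cloud("top"); hi=(P[...,2]>.122)&(P[...,2]<.133); b=tobox(P)*1000; hi&=(abs(b[...,0])<40)&(b[...,1]>-70)&(b[...,1]<30); print(b[hi].min(0),b[hi].max(0)); cv2.imwrite("pics/t4.png",cv2.resize(im[180:340,260:480],(800,582))[:,:,::-1])
E
```

```text
height around syringe max 0.024706434342577577
F [-0.21  0.27 -0.65]
contact -0.09099999999999998 [-0.85 -2.14] [-0.7 -2.   0.7] [ 0.0001 -0.0911] 0.14353788879417234 15.0333
[ 0.03 -0.57] [-0.1 -0.3  0.4] [-0.0005 -0.0306] 16.1833Traceback (most recent call last):
  File "<stdin>", line 14, in <module>
    return umr_minimum(a, axis, None, out, keepdims, initial, where)
ValueError: zero-size array to reduction operation minimum which has no identity
```

```bash
python3 - <<'E'
from fit import *
im,P=cloud("wrist"); cv2.imwrite("pics/w4.png",im[:,:,::-1])
b=tobox(P)*1000; m=(P[...,2]>.12)&(P[...,2]<.134)&(abs(b[...,0])<45)&(abs(b[...,1]+10)<50)
if m.any(): print(m.sum(),np.percentile(b[m],[2,50,98],axis=0).round(1),np.argwhere(m).mean(0))
E
```

```text
7355 [[-35.3 -30.1]
 [  0.8 -12.5]
 [ 37.   -3.9]] [289.58164514 328.51706322]
```

View pics/w4.png

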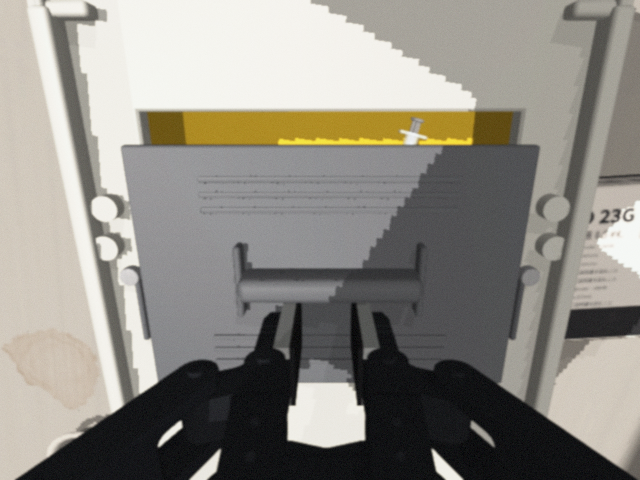

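The wrist view shows the bar at (328,287), centred on the fingers, with the opening still showing over rows 110–145, so the travel is about 0.081. Now I make fine steps over the hump.

```bash
python3 - <<'E'
from fit import *
Z=.1435; y=-.0306; pk=0
while y<-.0135:
    y+=.001; ctrl.move_straight(toworld(0,y,Z),R(YAW),feed=.02); s=ctrl.read_state(); f=-(B.T@np.array(s["force"])[:2])[1]
    print(round(y,4),tobox(s["tcp_pos"])[1].round(4),f.round(2)); pk=max(pk,f)
    if pk>3.5 and f<1.2: print("clicked");break
print(s["clock"])
im,P=cloud("wrist"); cv2.imwrite("pics/w5.png",im[:,:,::-1])
b=tobox(P)*1000; m=(P[...,2]>.12)&(P[...,2]<.134)&(abs(b[...,0])<45)&(abs(b[...,1]+5)<50)
print(np.percentile(b[m],[2,50,98],axis=0).round(1))
E
```

```text
-0.0296 -0.0297 1.0
-0.0286 -0.0288 2.04
-0.0276 -0.0275 1.92
-0.0266 -0.0264 1.47
-0.0256 -0.0254 1.06
-0.0246 -0.0245 1.56
-0.0236 -0.0235 1.08
-0.0226 -0.0225 1.23
-0.0216 -0.0222 4.97
-0.0206 -0.0217 5.5
-0.0196 -0.0209 6.71
-0.0186 -0.0197 5.85
-0.0176 -0.0179 4.25
-0.0166 -0.0158 0.22
clicked
19.7833
[[-35.3 -15.1]
 [  0.9   1.9]
 [ 37.   10.2]]
```

View pics/w5.png

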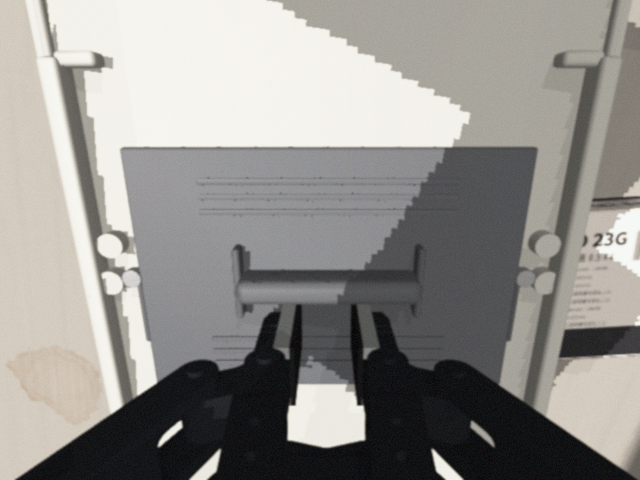

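The opening is fully covered and the force has dropped. I back off and check where it came to rest.

```bash
python3 - <<'E'
from fit import *
def bar():
    im,P=cloud("wrist"); b=tobox(P)*1000; m=(P[...,2]>.12)&(P[...,2]<.134)&(abs(b[...,0])<45)&(abs(b[...,1]+5)<50)
    return im,np.percentile(b[m],[2,50,98],axis=0)[:,1].round(1)
print(bar()[1],tobox(ctrl.read_state()["tcp_pos"]).round(4),F().round(2))
ctrl.sleep(.3);print(bar()[1])
ctrl.move_straight(toworld(0,-.0306,.1435),R(YAW),feed=.05)
im,p=bar();print(p,ctrl.read_state()["clock"]); cv2.imwrite("pics/w6.png",im[:,:,::-1])
E
```

```text
[-15.    1.9  10.6] [ 0.     -0.0158] [-0.11 -0.88  0.8 ]
[-15.8   1.8  10.4]
[-30.2   1.1  10.5] 20.7167
```

View pics/w6.png

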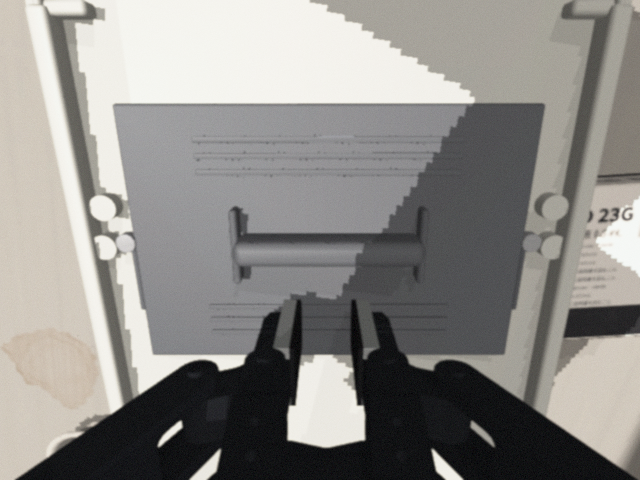

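```bash
python3 - <<'E'
from fit import *
p=ctrl.camera_params("wrist")
for nm,px,h in(("opening edge w4",(328,109.5),.108),("plate lead w4",(328,145.5),.113),("plate lead now",(328,103),.113),("plate trail now",(328,354),.113)): print(nm,(tobox(onplane("wrist",px,h,p))*1000).round(1))
def e(f,c,r0,r1):
    g=cv2.cvtColor(cv2.imread(f),cv2.COLOR_BGR2GRAY)[r0:r1,c-30:c+30].mean(1); return r0+np.abs(np.diff(g)).argmax()+.5
print(e("pics/w4.png",220,100,118),e("pics/w4.png",220,136,155),e("pics/w6.png",220,95,112),e("pics/w6.png",220,345,362))
E
```

```text
opening edge w4 [ 0.8 50.4]
plate lead w4 [ 0.8 37.7]
plate lead now [ 0.8 52.5]
plate trail now [  1.  -52.1]
108.5 143.5 103.5 354.5
```

The leading edge is only about 2 mm past the opening edge (travel about 0.094), so it sits at the crest, not yet in the notch. I nudge on in small steps with a force stop.

```bash
cat > nudge.py <<'E'
from fit import *
def lead():
    im,P=cloud("wrist"); p=ctrl.camera_params("wrist")
    g=cv2.cvtColor(im,cv2.COLOR_RGB2GRAY)[60:200,190:250].astype(float).mean(1); r=60+np.abs(np.diff(g)).argmax()+.5
    return im,(tobox(onplane("wrist",(220,r),.113,p))*1000)[1].round(2)
E
python3 - <<'E'
from nudge import *
Z=.1435; print("lead",lead()[1])
ctrl.move_straight(toworld(0,-.0185,Z),R(YAW),feed=.05)
y=-.0185
while y<-.0115:
    y+=.0007; ctrl.move_straight(toworld(0,y,Z),R(YAW),feed=.02); s=ctrl.read_state(); f=-(B.T@np.array(s["force"])[:2])[1]
    l=lead()[1]; print(round(y,4),tobox(s["tcp_pos"])[1].round(4),f.round(2),l)
    if f>5 or l>56: break
ctrl.sleep(.3); print(lead()[1],s["clock"])
E
```

```text
lead 52.54
-0.0178 -0.0179 -0.49 52.35
-0.0171 -0.0171 -0.12 52.41
-0.0164 -0.0164 0.44 52.45
-0.0157 -0.0157 0.22 52.4
-0.015 -0.0149 -0.18 56.08
56.34 22.6083
```

It sprang forward about 4 mm into the notch (travel about 0.098). I retreat and do the final check.

```bash
python3 - <<'E'
from nudge import *
ctrl.move_straight(toworld(0,-.0306,.1435),R(YAW),feed=.05); print(lead()[1])
ctrl.move_straight(toworld(0,-.0306,.22),R(YAW),feed=.15)
ctrl.move_straight(toworld(0,-.2,.26),R(YAW),feed=.2)
im,d=ctrl.get_image("top"); cv2.imwrite("pics/t7.png",cv2.resize(im[140:340,220:480],(780,600))[:,:,::-1]); p=ctrl.camera_params("top")
for n in("vial","tape_roll","needle_carton"):
    for q in ctrl.pinpoint("top",n)[:1]: print(n,np.round(q["centre"]))
print(ctrl.read_state()["clock"])
E
```

```text
56.43
vial [369. 249.]
tape_roll [258. 260.]
needle_carton [377. 170.]
25.3917
```

View pics/t7.png

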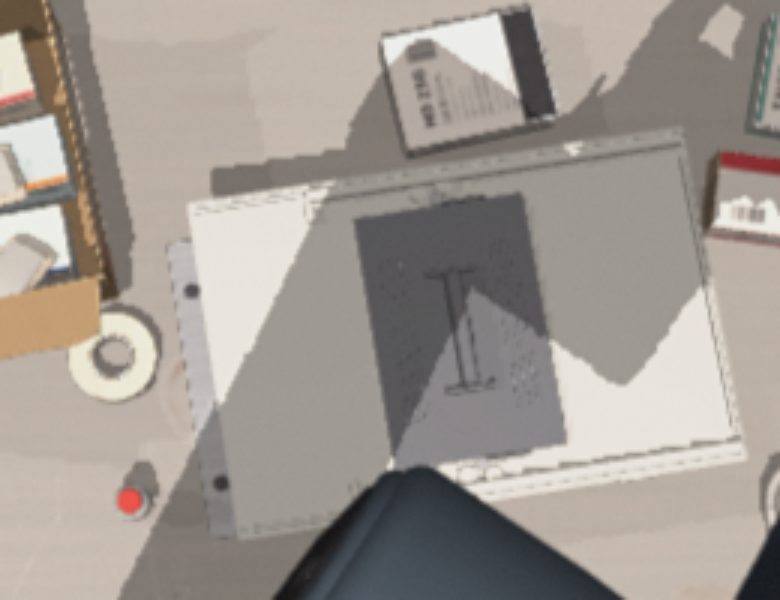

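The top view shows the tray empty and the opening covered. The vial (130,500), roll (113,355) and carton (465,80) are where they were; the network's vial hit at (369,249) was a false detection.

```bash
python3 -c "
from workcell import ctrl
print(ctrl.hand_in())"
```

```text
the job is handed in; nothing more can be done
None
```

The syringe is in the box and the shutter is at the first notch (travel about 0.098 by camera); the vial, tape roll and carton were left where they stood, and the job was handed in after about 25 s of robot time.

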